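Load the warming plate, guard its edge and switch it on

TASK

Load the warming plate for the next pressing: set every aluminium form that lies on the bench flat down in the nest of its own shape, and lay the straightedge on the bench flush against the plate's front edge (the side facing the robot), not sticking out past its ends, so that no fabric can touch it. Only when all that is done, switch the plate on: push the spring knob in, turn it clockwise past its safety stop all the way to the end, without forcing it against a stop, and let it spring up again. Leave the jar, the box and the tape stand where they are.

Things in the scene. Friction and masses are not known exactly. Their poses are not given: they have to be found in the camera images.
- disc: bare aluminium pressing form, round disc, 66 mm across, 30 mm high, about 0.3 kg; one of up to four forms that lie flat on the bench to the robot's left (None when absent). Origin: centre of the underside, z up. It can be gripped across its x from above, with the fingertips about 11 mm or more above its underside
- square: bare aluminium pressing form, square block, 58 x 58 mm, 30 mm high, about 0.3 kg; one of up to four forms that lie flat on the bench to the robot's left (None when absent). Origin: centre of the underside, z up. It can be gripped across its x from above, with the fingertips about 11 mm or more above its underside
- oblong: bare aluminium pressing form, oblong block, 40 mm along its x by 80 mm along its y, 30 mm high, about 0.3 kg; one of up to four forms that lie flat on the bench to the robot's left (None when absent). Origin: centre of the underside, z up. It can be gripped across its x from above, with the fingertips about 11 mm or more above its underside
- trapezoid: bare aluminium pressing form, trapezoid block, 50 mm along its x; its side at +x is 84 mm wide (along y), its side at -x 50 mm wide, 30 mm high, about 0.3 kg; one of up to four forms that lie flat on the bench to the robot's left (None when absent). Origin: centre of the underside, z up. It can be gripped across its x from above, with the fingertips about 11 mm or more above its underside
- nest_disc_floor (a point): centre of the floor of the nest for the disc form, round (ten-sided), 72 mm across inside, bounded by ribs 8 mm high and 4 mm thick; fixed on the warming plate, floor 33 mm above the bench. Axes as those of the seated form. About 3 mm of play all round. The nests stand 2 by 2, 102 mm apart, in changing order
- nest_square_floor (a point): centre of the floor of the nest for the square form, square, 64 x 64 mm inside, bounded by ribs 8 mm high and 4 mm thick; fixed on the warming plate, floor 33 mm above the bench. Axes as those of the seated form. About 3 mm of play all round. The nests stand 2 by 2, 102 mm apart, in changing order
- nest_oblong_floor (a point): centre of the floor of the nest for the oblong form, oblong, 46 mm along x by 86 mm along y inside, bounded by ribs 8 mm high and 4 mm thick; fixed on the warming plate, floor 33 mm above the bench. Axes as those of the seated form. About 3 mm of play all round. The nests stand 2 by 2, 102 mm apart, in changing order
- nest_trapezoid_floor (a point): centre of the floor of the nest for the trapezoid form, trapezoid, 56 mm along x inside, wide end (about 92 mm) at +x, narrow end (about 54 mm) at -x, bounded by ribs 8 mm high and 4 mm thick; fixed on the warming plate, floor 33 mm above the bench. Axes as those of the seated form; wide side to wide end. About 3 mm of play all round. The nests stand 2 by 2, 102 mm apart, in changing order
- warmer: fixed white bench warming plate, 210 mm along its x, 300 mm along its y, 30 mm high, sides upright, standing on the bench. Origin: centre of the underside. Its front edge (face towards the robot) is at x = -105 mm in its own frame; the steel plate with the nests covers y from -58 to +148 mm, the panel with the knob the -y end. Place and yaw vary
- straightedge: aluminium safety straightedge, 200 mm long (along its y), 30 mm wide (x), base 6 mm thick, with a raised hand rib along its middle 10 mm wide and 190 mm long whose top is 50 mm above the underside, 0.25 kg; lies on the bench to the robot's right. Symmetrical under a half turn. Origin: centre of the underside. Flush at the warmer's front its centre is at x = -120 mm in the warmer's frame
- dial_grip (a point): point on the upright axis of the warmer's black spring knob, 74 mm above the bench while not pressed. The knob is a disc of 48 mm with a grip bar on it, 46 mm long, 14 mm wide; bar from 19 mm below this point to 14 mm above. This point's x runs along the bar: at angle 0 along the warmer's x, white mark towards the robot
- dial (a joint): knob angle, rad: 0 is off, grows clockwise as seen from above, end stop at 1.57 (fully on, white mark a quarter turn on, towards the warmer's +y). Starts near 0. A safety stop blocks it at about 0.3 unless pushed in; past about 0.95 it is beyond the stop and may rise again. Little friction, stays where left
- plunger (a joint): how far the knob is pushed down, m: 0 released, 0.009 fully in. Spring: 3 N to start, 9.3 N fully in. The stop is cleared from about 0.0075 on
- glue_jar: glue jar with black lid, 68 mm across and 75 mm high; bystander beyond the forms. Origin: centre of the underside. Leave it where it is
- clasp_box: low open white box, 90 x 70 x 30 mm; bystander near the robot's base. Origin: centre of the underside. Leave it where it is
- tape_stand: yellow tape stand, 60 x 140 mm, 80 mm high; bystander near the robot's base. Origin: centre of the underside. Leave it where it is
Mind the look-alikes: they are no part of the job. Leave any turquoise look-alike of the oblong alone. Of the things that look like the straightedge, take the one that is nearest to the robot's base at the start.

How it is judged:
On the way, in this order (a step that is already met when the one before it is completed fails the run):
1. all the forms are seated in their own nests and the straightedge lies flush against the front edge (horizontal distance between disc and nest_disc_floor below 0.007 m and z of disc in the frame of nest_disc_floor below 0.003 m and angle between each of disc, square, oblong, trapezoid's own z axis and vertical below 0.06 rad and horizontal distance between square and nest_square_floor below 0.007 m and z of square in the frame of nest_square_floor below 0.003 m and horizontal distance between oblong and nest_oblong_floor below 0.007 m and z of oblong in the frame of nest_oblong_floor below 0.003 m and angle between the x axis of oblong and the x axis of nest_oblong_floor, either way round below 0.15 rad and horizontal distance between trapezoid and nest_trapezoid_floor below 0.007 m and z of trapezoid in the frame of nest_trapezoid_floor below 0.003 m and angle between the x axis of trapezoid and the x axis of nest_trapezoid_floor, either way round below 0.15 rad and angle between the y axis of straightedge and the y axis of warmer, either way round below 0.03 rad and x of straightedge in the frame of warmer between -0.1235 and -0.115 m and y of straightedge in the frame of warmer between -0.06 and 0.06 m and height (world z) of straightedge below 0.004 m and angle between straightedge's own z axis and vertical below 0.05 rad), for 0.2 s.
2. then the knob is turned fully on and has sprung up again (value of joint dial above 1.35 rad and value of joint plunger below 0.0015 m), for 0.2 s.
At the end, for the whole second after the job is handed in: Every form present rests in its own nest (centre within 7 mm, under 3 mm above the floor, level); the straightedge lies flat along the front edge (0.03 rad, gap under 3.5 mm, centre within 60 mm of the edge's middle); the knob is past 1.35 rad and up again (under 1.5 mm in) (all of step 1 and all of step 2 and linear speed of each of disc, square, oblong, trapezoid, straightedge below 0.02 m/s); the robot touches nothing.
It fails at once if the glue jar is pushed more than 30 mm or tipped (distance of glue_jar from where it was at the start of the episode above 0.03 m or angle between glue_jar's own z axis and vertical above 0.5 rad).
It fails at once if the clasp box is pushed more than 30 mm or tipped (distance of clasp_box from where it was at the start of the episode above 0.03 m or angle between clasp_box's own z axis and vertical above 0.5 rad).
It fails at once if the tape stand is pushed more than 30 mm or tipped (distance of tape_stand from where it was at the start of the episode above 0.03 m or angle between tape_stand's own z axis and vertical above 0.5 rad).
It fails at once if the knob is forced hard against its stop (fingers on the knob with over 800 N) (contact force between the fingers and dial above 800 N).
Of disc, square, oblong, trapezoid only 3 to 4 are there at a start; the rules pass over those that are not, and their reading is None.
At some moment in a run one of disc, square, oblong, trapezoid, straightedge may be knocked a few centimetres aside while the robot is not near it.
It also fails if it takes over 208 s, if anything falls off the work surface, if the arm or the gripper's body presses on something with over 40 N, if the wrist force passes 120 N, or if a joint passes its speed limit or range.

ROBOT

A 6-joint arm with a two-finger parallel gripper is mounted at the origin on the work surface. World frame = base frame: x ahead of the robot, y to its left, z up, the work surface at z = 0. Lengths are in m, angles in rad, forces in N, time in s.
With the tool pointing down it reaches from about 0.275 to 1 m from the base axis. Payload 8.4 kg.
Tool frame: the origin (TCP) lies on the centre line of the jaws, within the pads' length; the fingertips stand 17 mm ahead of it and the grasp point (between the pads) lies 2 mm behind it (bot.tcp_to_tips is the y of the fingertips in the tool frame, in m); y points along the fingers, z is the direction in which the jaws open and shut, and the axes are right-handed (so a half turn about y gives the same grasp; the last joint's range is limited). The gripper opens to 85 mm and grips with 20 to 120 N. Pads are 22 mm wide; open, the fingers measure 114 mm over their backs; the gripper's body (76 mm by 85 mm) begins 54 mm behind the grasp point. The pads swing forward as they close: fully open they stand 13 mm farther back than shut.
Start: joints at [-1.289, 0.353, 1.633, -0, 1.155, -0.002], TCP at [0.175, -0.6, 0.248] pointing down, gripper open.
Joint ranges: [-2.63, 2.63], [-0.92, 2.1], [0.06, 2.66], [-1.3, 4.44], [0, 2.69], [-3.02, 3.02]. Speed limits (rad/s): [2.22, 2.22, 2.79, 3.14, 3.14, 3.14].

INTERFACE

Orientations are given as a unit quaternion [x, y, z, w].
In Python, from workcell import bot, hand, kinematics, get_obs, vision, hand_in gives the robot as it stands. The module is installed in compiled form; this text tells all that it offers. Calls block until the motion is done:
- bot.reach(position, orientation): joint-space move of the TCP to a pose.
- bot.servo_line(position, ori=None, velocity=0.15): straight line of the TCP; ori=None keeps the orientation; velocity is the mean speed in m/s.
- bot.goto_joints(angles): joint-space move.
- hand.move_gripper(opening, strength=None): finger opening in m; strength is the grip in N (None keeps the last); returns when the fingers have stopped.
- bot.dwell(seconds).
- kinematics.solve_ik(position, orientation): joint angles nearest the present ones, or None.
- get_obs(): the state.
- vision.read_camera(name): name is "side" or "top" or "wrist"; returns a dict with "frame" (480x640x3 uint8, red, green, blue), "intrinsics" (3x3 intrinsics, pixels), "view" (4x4, takes a point from world to camera coordinates). Camera axes: x right, y down, z forward; pixel columns grow to the right and rows downward; lengths in m; the calibration is good to about 2 mm. A picture is of the moment at which its call begins. There is no depth.
A pose or a line that the arm cannot do raises bot.IKError and nothing moves.
- hand_in(): hands the job in, once; it reports no verdict.
The state is a dict: "time_s": time; "joint_pos": joint angles; "joint_vel": joint speeds; "joint_efforts": joint torques, N m; "position": TCP position; "orientation": TCP orientation; "wrist_force": force on the tool from outside, world axes, zero at the start; "ft_torque": the same for the moment, N m; "gripper_width": finger opening in m.
Only numpy, scipy, OpenCV 4.12 (cv2) and the standard library are available. Lean on these libraries where they do the work, as an engineer would, in place of code of your own. Each camera call takes 0.05 s, during which the arm holds its last target. There are 200 camera calls.

## Working session

There is one attempt and no reset: what is moved stays moved. The work goes in short steps, each a Python script; the robot and the scene stay as the last script left them, time stands still between calls to the robot, and variables do not carry over. Pictures are saved under pics/ and viewed, about 12 in all and at most 16, crops included, and the job is handed in when it is done.

```bash
mkdir -p pics
python3 - <<'E'
from workcell import *
import cv2,numpy as np
for n in("top","side","wrist"):
    r=vision.read_camera(n);cv2.imwrite(f"pics/{n}0.png",r["frame"][:,:,::-1]);print(n,r["intrinsics"].round(1).tolist(),r["view"].round(4).tolist())
o=get_obs();print({k:np.round(v,3) for k,v in o.items()},bot.tcp_to_tips)
E
```

```text
top [[474.9, 0.0, 323.5], [0.0, 474.9, 235.1], [0.0, 0.0, 1.0]] [[0.1062, -0.9943, -0.0023, -0.0679], [-0.9735, -0.1036, -0.2037, 0.5363], [0.2023, 0.0238, -0.979, 1.0852], [0.0, 0.0, 0.0, 1.0]]
side [[463.8, 0.0, 321.5], [0.0, 463.8, 237.3], [0.0, 0.0, 1.0]] [[0.9878, -0.1551, -0.0126, -0.5504], [-0.1002, -0.5721, -0.8141, 0.0981], [0.119, 0.8054, -0.5807, 0.9224], [0.0, 0.0, 0.0, 1.0]]
wrist [[382.1, 0.0, 319.1], [0.0, 382.1, 237.2], [0.0, 0.0, 1.0]] [[0.2798, -0.9601, -0.0011, -0.6243], [-0.9235, -0.2694, 0.2732, -0.0357], [-0.2626, -0.0754, -0.962, 0.3787], [0.0, 0.0, 0.0, 1.0]]
{'time_s': np.float64(0.15), 'joint_pos': array([-1.289,  0.354,  1.634, -0.   ,  1.155, -0.002]), 'joint_vel': array([-0.001, -0.001, -0.003,  0.   ,  0.   ,  0.002]), 'joint_efforts': array([-0.0000e+00, -6.0563e+01, -3.4234e+01, -0.0000e+00,  6.0000e-03,
       -0.0000e+00]), 'position': array([ 0.175, -0.6  ,  0.248]), 'orientation': array([-0.1,  0.7, -0.7,  0.1]), 'wrist_force': array([ 0.182, -0.215,  0.239]), 'ft_torque': array([-0.049, -0.015, -0.034]), 'gripper_width': np.float64(0.086)} 0.017
```

View pics/top0.png

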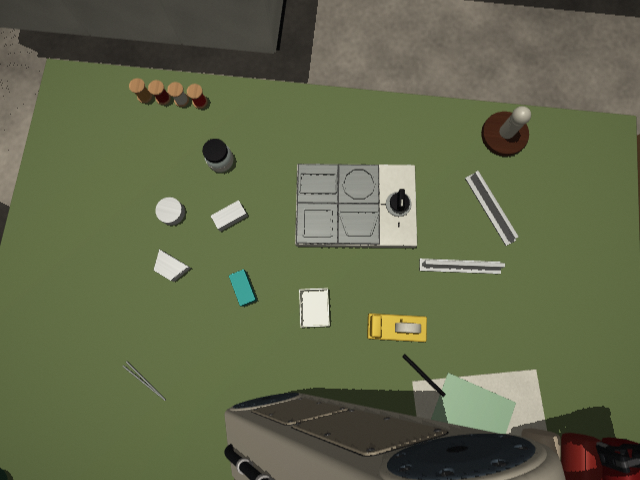

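View pics/side0.png

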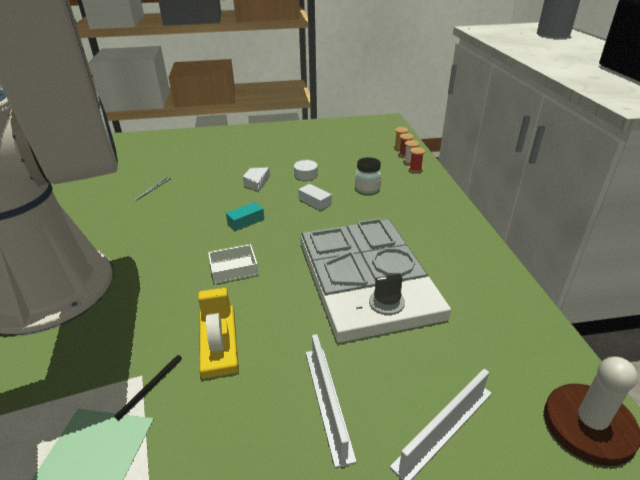

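Top view shows: disc (170,211), white oblong (229,215), trapezoid (170,265), and no square. Look-alikes: the turquoise block at (242,287) for the oblong, and a second straightedge at (491,208) beside the one at (462,266), which is nearer the base. In the warmer the nests are oblong (318,183), disc (359,183), square (318,222) and trapezoid (359,222); the knob is at (399,203).

```bash
cat > h.py <<'E'
from workcell import *
import cv2,numpy as np
from scipy.optimize import least_squares
from scipy.spatial.transform import Rotation as R
def ray(r,px,z):
    "pixels (n,2) -> world points on plane z"
    px=np.atleast_2d(px).astype(float);K,V=r["intrinsics"],r["view"];c=-V[:3,:3].T@V[:3,3]
    d=np.c_[px,np.ones(len(px))]@np.linalg.inv(K).T@V[:3,:3]
    return c+d*((z-c[2])/d[:,2:])
def proj(r,P):
    p=np.atleast_2d(P)@r["view"][:3,:3].T+r["view"][:3,3];p=p@r["intrinsics"].T
    return p[:,:2]/p[:,2:]
def tri(rs,pxs):
    A=[];b=[]
    for r,p in zip(rs,pxs):
        P=r["intrinsics"]@r["view"][:3]
        for i in(0,1):
            q=P[i]-p[i]*P[2];A.append(q[:3]);b.append(-q[3])
    return np.linalg.lstsq(np.array(A),np.array(b),rcond=None)[0]
def down(a):
    "tool down, jaws opening along world direction a (rad), nearest to present joint 6"
    z=np.array([np.cos(a),np.sin(a),0]);y=np.array([0,0,-1.])
    return R.from_matrix(np.c_[np.cross(y,z),y,z]).as_quat()
def best(p,a):
    "of the two equal grasps, that with the smaller wrist angle"
    c=[(abs(j[5]),k) for k in(0,1) if (j:=kinematics.solve_ik(p,down(a+k*np.pi))) is not None]
    return down(a+min(c)[1]*np.pi)
def shot(n,name=None):
    r=vision.read_camera(n)
    if name: cv2.imwrite(f"pics/{name}.png",r["frame"][:,:,::-1])
    return r
E
python3 - <<'E'
from h import *
t=shot("top");s=shot("side")
a=cv2.resize(t["frame"][145:285,145:285],None,fx=4,fy=4,interpolation=2)
b=cv2.resize(t["frame"][155:295,290:430],None,fx=4,fy=4,interpolation=2)
print(proj(t,[[0,0,0]]))
cv2.imwrite("pics/c1.png",cv2.resize(np.hstack([a,b]),(800,400))[:,:,::-1]) if 0 else cv2.imwrite("pics/c1.png",np.vstack([cv2.resize(t["frame"][155:285,145:285],None,fx=5.6,fy=5.6,interpolation=2)[:, :, ::-1]])[:600])
# rough blobs in top
hsv=cv2.cvtColor(t["frame"],cv2.COLOR_RGB2HSV)
m=((hsv[...,1]<60)&(hsv[...,2]>110)).astype(np.uint8);m[:140]=0;m[350:]=0
n,l,st,c=cv2.connectedComponentsWithStats(m)
for i in range(1,n):
    if st[i,4]>60:
        k=cv2.findContours((l==i).astype(np.uint8),0,2)[0][0];w=ray(t,k[:,0],0.03)[:,:2].astype(np.float32)
        print(st[i],c[i].round(),np.round(cv2.minAreaRect(w)[0],3),np.round(cv2.minAreaRect(w)[1],3),round(cv2.minAreaRect(w)[2],1))
E
```

```text
[[293.76381208 469.81283796]]
[   0  140   27   66 1194] [  9. 167.] [0.623 0.799] [0.173 0.067] 6.0
[ 298  163   40   40 1342] [317. 183.] [0.679 0.02 ] [0.103 0.097] 4.2
[ 339  164   39   39 1351] [358. 184.] [ 0.688 -0.082] [0.1   0.096] 5.7
[ 339  164   78   82 4070] [383. 212.] [ 0.639 -0.135] [0.209 0.191] 5.7
[475 170  44  72 313] [497. 205.] [ 0.669 -0.43 ] [0.199 0.015] 31.6
[465 173  46  73 365] [487. 209.] [ 0.653 -0.407] [0.197 0.025] 30.1
[ 296  191   41   54 1526] [316. 223.] [0.589 0.013] [0.135 0.1  ] 6.8
[155 197  27  26 542] [168. 209.] [0.57  0.381] [0.064 0.065] 6.1
[211 200  35  29 518] [228. 214.] [0.574 0.232] [0.041 0.08 ] 36.6
[153 249  35  32 590] [168. 265.] [0.429 0.357] [0.084 0.052] 66.5
[420 258  85  16 806] [461. 265.] [ 0.506 -0.352] [0.031 0.203] 3.8
[ 299  288   31   40 1062] [314. 307.] [ 0.369 -0.005] [0.092 0.07 ] 8.5
[396 323  25  10 219] [408. 328.] [ 0.345 -0.232] [0.021 0.057] 4.3
```

View pics/c1.png

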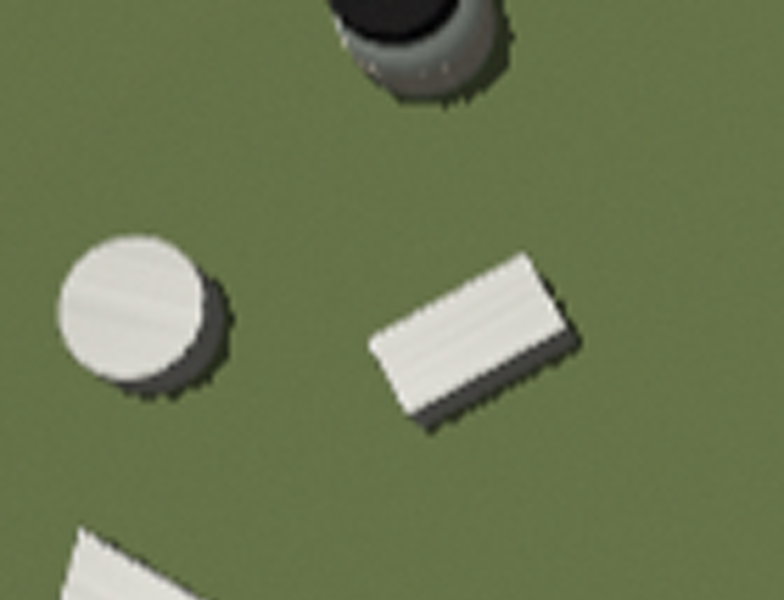

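Run:
```python
from h import *
def cam(r):V=r["view"];return (-V[:3,:3].T@V[:3,3]).round(3),V[2,:3].round(3)
r=shot("wrist");print(cam(r))
p=[.56,-.08,.36];bot.reach(p,best(p,np.pi/2));r=shot("wrist","w1");print(cam(r),get_obs()["time_s"],get_obs()["joint_pos"].round(2))
np.save("w1.npy",r,allow_pickle=True)
p=[.47,.32,.34];bot.reach(p,best(p,np.pi/2));r=shot("wrist","w2");print(cam(r),get_obs()["time_s"])
np.save("w2.npy",r,allow_pickle=True);np.save("t.npy",shot("top"),allow_pickle=True);np.save("s.npy",shot("side"),allow_pickle=True)
```

```text
(array([ 0.241, -0.581,  0.374]), array([-0.262, -0.076, -0.962]))
(array([ 0.629, -0.081,  0.486]), array([-0.273, -0.   , -0.962])) 2.6917 [-0.15  0.17  1.63 -0.    1.34  1.43]
(array([0.401, 0.32 , 0.466]), array([ 0.274, -0.001, -0.962])) 4.8
```

View pics/w1.png

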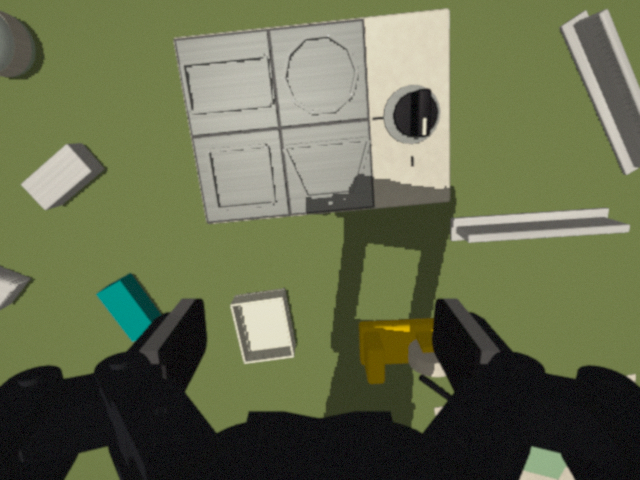

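View pics/w2.png

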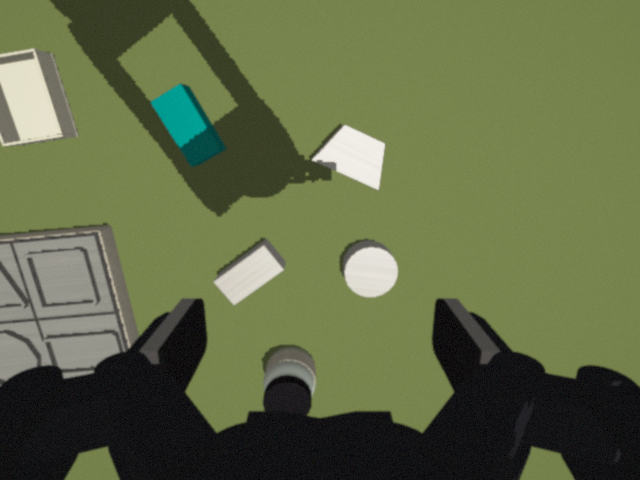

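```bash
cat >> h.py <<'E'
def fit(rs,pxs,M,x0):
    "planar pose (x,y,yaw,z) of model points M (n,2) from pixels in views"
    f=lambda v:np.concatenate([(proj(r,np.c_[M@R.from_euler('z',v[2]).as_matrix()[:2,:2].T+v[:2],np.full(len(M),v[3])])-p).ravel() for r,p in zip(rs,pxs)])
    s=least_squares(f,x0);return s.x,np.abs(s.fun).max()
def quad(r,seed,thr=110,poly=True):
    "sub-pixel-ish corners (or contour) of the bright unsaturated blob around seed"
    hsv=cv2.cvtColor(r["frame"],cv2.COLOR_RGB2HSV);m=((hsv[...,1]<60)&(hsv[...,2]>thr)).astype(np.uint8)
    l=cv2.connectedComponents(m,connectivity=4)[1];k=max(cv2.findContours((l==l[seed[1],seed[0]]).astype(np.uint8),0,1)[0],key=len)
    return k[:,0].astype(float)
E
python3 - <<'E'
from h import *
L=lambda n:np.load(n+".npy",allow_pickle=True).item()
t,s,w1,w2=map(L,("t","s","w1","w2"))
def order(r,k,n):
    k=cv2.convexHull(k.astype(np.float32));
    for e in np.arange(1,12,.25):
        a=cv2.approxPolyDP(k,e,True)
        if len(a)<=n:break
    return cv2.cornerSubPix(cv2.cvtColor(r["frame"],6+1),a.reshape(-1,1,2).astype(np.float32),(3,3),(-1,-1),(30,1,.01)) .reshape(-1,2)if len(a)==n else a[:,0]
W,N=.042,.025
models={"oblong":np.array([[.02,.04],[-.02,.04],[-.02,-.04],[.02,-.04]]),"trap":np.array([[.025,.042],[-.025,.025],[-.025,-.025],[.025,-.042]])}
seeds={"oblong":((228,214),(250,275),(.574,.232,.64,.03)),"trap":((168,265),(355,150),(.429,.357,-.41,.03))}
for n,M in models.items():
    P=[order(r,quad(r,sd),4) for r,sd in zip((t,w2),seeds[n][:2])];x0=np.array(seeds[n][2])
    Q=[]
    for r,p in zip((t,w2),P):
        g=proj(r,np.c_[M@R.from_euler('z',x0[2]).as_matrix()[:2,:2].T+x0[:2],np.full(4,.03)])
        Q.append(np.array([p[np.argmin(np.linalg.norm(p-q,axis=1))] for q in g]));
    for lab,i in(("both",(0,1)),("top",(0,)),("w2",(1,))): print(n,lab,[np.round(v,4) for v in fit([(t,w2)[j] for j in i],[Q[j] for j in i],M,x0)])
ct=cv2.minEnclosingCircle(quad(t,(168,209)).astype(np.float32))[0];cw=cv2.minEnclosingCircle(quad(w2,(372,272)).astype(np.float32))[0]
print("disc",tri((t,w2),(ct,cw)).round(4),ct,cw)
# warmer: corners by hand from w1, and in top
M=np.array([[.105,.15],[.105,-.15],[-.105,-.15],[-.105,.15]])
pw=np.array([[176,38],[450,10],[449.5,203],[209,222]]);pt=np.array([[298,164],[416,165],[415.5,246],[297,245]])
for lab,rs,ps in(("both",(w1,t),(pw,pt)),("w1",(w1,),(pw,)),("t",(t,),(pt,))):print("warmer",lab,[np.round(v,4) for v in fit(rs,ps,M,(.63,-.05,.1,.03))])
v=fit((w1,t),(pw,pt),M,(.63,-.05,.1,.03))[0]
im=w1["frame"].copy()
def poly(P,z,c):
    X=np.c_[np.array(P)@R.from_euler('z',v[2]).as_matrix()[:2,:2].T+v[:2],np.full(len(P),z)]
    cv2.polylines(im,[np.int32(proj(w1,X)*8)],True,c,1,cv2.LINE_AA,3)
poly(M,.03,(255,0,0))
sq=lambda a,b,c:np.array([[a,b],[-a,b],[-a,-b],[a,-b]])+c
poly(sq(.023,.043,(.051,.096)),.033,(255,0,0));poly(sq(.032,.032,(-.051,.096)),.033,(255,0,0))
poly(np.array([[.028,.046],[-.028,.027],[-.028,-.027],[.028,-.046]])+(-.051,-.006),.033,(255,0,0))
th=np.arange(20)*np.pi/10;poly(.036*np.c_[np.cos(th),np.sin(th)]+(.051,-.006),.033,(255,0,0))
cv2.imwrite("pics/ov1.png",cv2.resize(im[0:240,160:480],None,fx=2.5,fy=2.5,interpolation=2)[:,:,::-1])
E
```

```text
oblong both [array([0.5743, 0.2319, 0.6413, 0.0262]), np.float64(0.5016)]
oblong top [array([0.5772, 0.2352, 0.6522, 0.0136]), np.float64(0.3256)]
oblong w2 [array([0.5757, 0.2311, 0.6382, 0.0227]), np.float64(0.2445)]
trap both [array([ 0.4295,  0.359 , -0.4152,  0.0258]), np.float64(0.7595)]
trap top [array([ 0.4302,  0.3599, -0.418 ,  0.0237]), np.float64(0.2867)]
trap w2 [array([ 0.4294,  0.359 , -0.4146,  0.0246]), np.float64(0.7691)]
disc [0.5724 0.3837 0.0193] (168.45619201660156, 209.21649169921875) (370.63470458984375, 271.3309326171875)
warmer both [array([ 0.6337, -0.0829,  0.0885,  0.0214]), np.float64(1.9628)]
warmer w1 [array([ 0.6335, -0.0827,  0.0878,  0.0215]), np.float64(1.2608)]
warmer t [array([ 0.6375, -0.0844,  0.0924,  0.0113]), np.float64(1.5317)]
```

View pics/ov1.png

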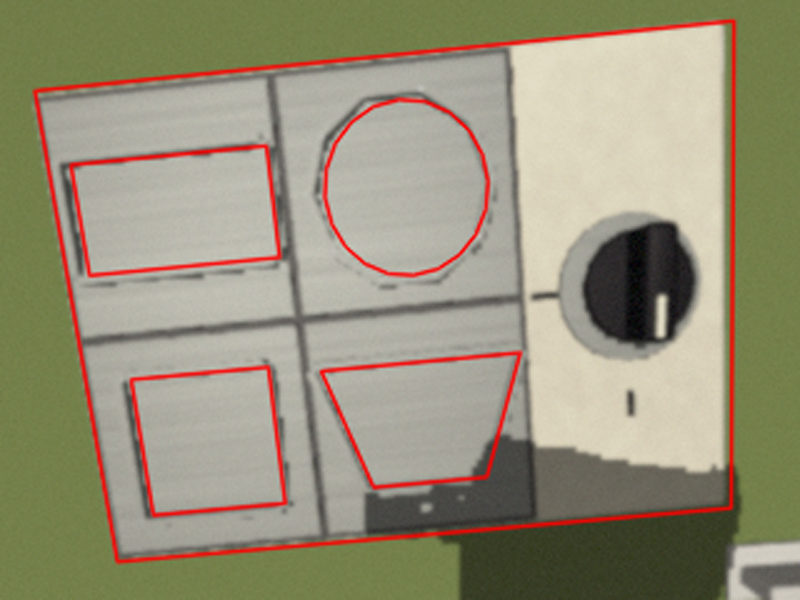

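```bash
cat >> h.py <<'E'
MOD={"oblong":np.array([[.02,.04],[-.02,.04],[-.02,-.04],[.02,-.04]]),"trap":np.array([[.025,.042],[-.025,.025],[-.025,-.025],[.025,-.042]])}
def locate(r,name,x0):
    "x,y,yaw of a form from one picture by fitting its top face (z=0.03) to the bright blob"
    s=proj(r,[[x0[0],x0[1],.03]])[0].astype(int);k=quad(r,s);X=ray(r,k,.03)[:,:2]
    if name=="disc":
        c,rad=cv2.minEnclosingCircle(X.astype(np.float32));return np.array([*c,x0[2]]),rad
    M=MOD[name];E=list(zip(M,np.roll(M,-1,0)))
    def f(v):
        Y=(X-v[:2])@R.from_euler('z',v[2]).as_matrix()[:2,:2]
        d=[(a-b)@[[0,-1],[1,0]]/np.linalg.norm(a-b) for a,b in E];D=np.array([(Y-a)@n for (a,b),n in zip(E,d)])
        sg=np.sign([(-a)@n for (a,b),n in zip(E,d)])[:,None]
        return np.min(D*sg,0)-.0004
    s=least_squares(f,x0,loss="soft_l1",f_scale=.001);return s.x,np.abs(s.fun).mean()
def pick(name,x0,dz=.031):
    bot.reach([x0[0],x0[1],.2],best([x0[0],x0[1],.2],x0[2]))
    r=shot("wrist","p_"+name);v,e=locate(r,name,x0);print(name,"seen",v.round(4),"err",round(e,4))
    if np.linalg.norm(v[:2]-x0[:2])>.02 or e>(.04 if name=="disc" else .003): print("suspicious, stop");return None
    q=best([v[0],v[1],.2],v[2]);bot.reach([v[0],v[1],.12],q);bot.servo_line([v[0],v[1],dz],velocity=.1)
    hand.move_gripper(.03,40);bot.servo_line([v[0],v[1],.15],velocity=.15)
    o=get_obs();print("width",o["gripper_width"],"F",o["wrist_force"].round(1),"t",o["time_s"]);return v
WARM=np.array([.6337,-.0829,.0885])
def inw(x,y): 
    c,s=np.cos(WARM[2]),np.sin(WARM[2]);return np.array([WARM[0]+c*x-s*y,WARM[1]+s*x+c*y])
E
python3 - <<'E'
from h import *
L=lambda n:np.load(n+".npy",allow_pickle=True).item()
t,w1,w2=map(L,("t","w1","w2"))
M=np.array([[.105,.15],[.105,-.15],[-.105,-.15],[-.105,.15]])
pw=np.array([[174.5,36.3],[449.7,8.5],[450.2,203],[207,224]]);pt=np.array([[298,164],[416,165],[415.5,246],[297,245]])
for r,p in((w1,pw),(t,pt)):
    f=lambda v:(proj(r,np.c_[M@R.from_euler('z',v[2]).as_matrix()[:2,:2].T+v[:2],np.full(4,.03)])-p).ravel()
    s=least_squares(f,(.63,-.08,.09));print(s.x.round(4),s.fun.round(1))
for n,x in(("oblong",(.574,.232,.64)),("trap",(.43,.359,-.415)),("disc",(.572,.383,0))):print(n,locate(t,n,x),locate(w2,n,x))
hand.move_gripper(.085,40)
pick("oblong",np.array([.574,.232,.64]))
E
```

```text
[ 0.6333 -0.0817  0.0891] [-2.   0.1  2.2 -0.2  0.9  0.  -1.2  0.8]
[ 0.6324 -0.0836  0.0924] [-0.6 -0.5 -0.2 -0.1  2.5  0.5 -1.8 -0.1]
oblong (array([0.57346972, 0.23166952, 0.63850214]), np.float64(0.0005885621730051197)) (array([0.57251172, 0.23275156, 0.63614126]), np.float64(0.0006438220959417859))
trap (array([ 0.42882582,  0.35842117, -0.44683378]), np.float64(0.001138057795000648)) (array([ 0.42823824,  0.35969293, -0.44636455]), np.float64(0.0008173337266854127))
disc (array([0.56970584, 0.38070756, 0.        ]), 0.033597737550735474) (array([0.56847209, 0.38225836, 0.        ]), 0.033804651349782944)
oblong seen [0.5724 0.2347 0.6588] err 0.0014
width 0.03870248898424278 F [ 0.7  0.2 -3.2] t 8.8583
```

View pics/p_oblong.png

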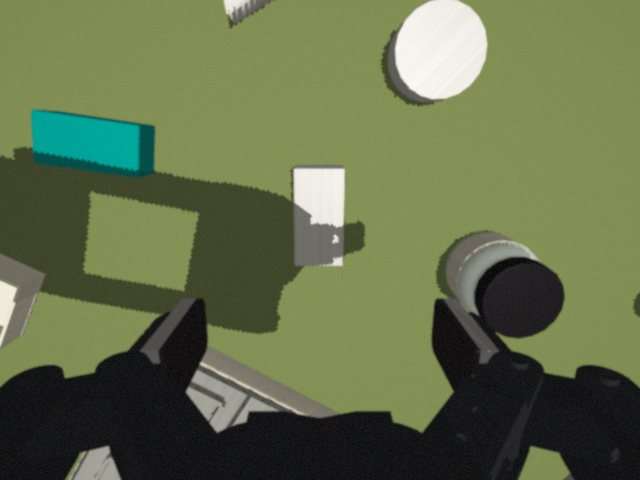

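The picture shows the oblong straight between the fingers at (294–345, 167–266), with a shadow over its lower half that biased the close fit. I'll work out the true held offset from these edges.

```bash
sed -i 's/thr=110/thr=88/' h.py
python3 - <<'E'
from h import *
# pose at hover picture: recompute view from w2-type extrinsics: take camera-in-tool from a fresh shot
r=shot("wrist","held");o=get_obs()
T=np.eye(4);T[:3,:3]=R.from_quat(o["orientation"]).as_matrix();T[:3,3]=o["position"]
VT=r["view"]@T                                # tool->camera, constant
np.save("VT.npy",VT)
q=best([.574,.232,.2],.64);T2=np.eye(4);T2[:3,:3]=R.from_quat(q).as_matrix();T2[:3,3]=[.574,.232,.2]
h=dict(frame=cv2.imread("pics/p_oblong.png")[:,:,::-1],intrinsics=r["intrinsics"],view=VT@np.linalg.inv(T2))
c=ray(h,[[294,167],[345,166.5],[344,266],[294.5,266]],.03);print(c.round(4),c.mean(0).round(4))
print(locate(h,"oblong",(.574,.232,.64)))
for n,x in(("trap",(.43,.359,-.415)),):
  for k in("t","w2"):print(n,locate(np.load(k+".npy",allow_pickle=True).item(),n,x))
p=proj(r,T[:3,:3]@np.array([0,0.004,0])+T[:3,3]);print("grasp pt px",p,o["orientation"].round(3))
E
```

```text
[[0.5339 0.2533 0.03  ]
 [0.565  0.2769 0.03  ]
 [0.6139 0.2125 0.03  ]
 [0.5812 0.1881 0.03  ]] [0.5735 0.2327 0.03  ]
(array([0.57234594, 0.23317884, 0.63850319]), np.float64(0.0005318459517715697))
trap (array([ 0.42890927,  0.3578957 , -0.43119961]), np.float64(0.0007928629491441462))
trap (array([ 0.42840554,  0.35924592, -0.43101309]), np.float64(0.0005772428786515663))
grasp pt px [[319.80197993 319.95082868]] [ 0.635 -0.312  0.311 -0.634]
```

View pics/held.png

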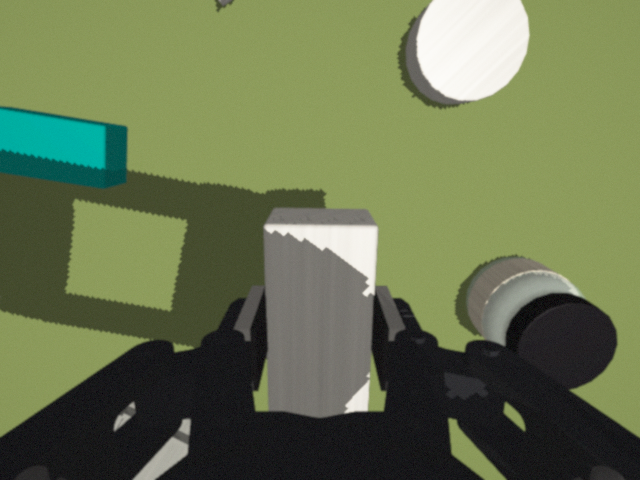

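The oblong is held level (top at rows 225–410). Next I'll place it with the measured offset and watch the wrist force.

```bash
cat >> h.py <<'E'
WARM=np.array([.6333,-.0825,.089])
def place(nest,a,d,w,dz=.031,floor=.033):
    "lower the held form (centre at tool-frame offset d) into nest (warmer x,y), jaws at angle a; open to w"
    t=inw(*nest);q=a;Rm=R.from_quat(q).as_matrix();p=np.r_[t,0]-Rm@d
    H=floor+dz;bot.reach([p[0],p[1],H+.09],q);bot.servo_line([p[0],p[1],H+.012],velocity=.15);bot.dwell(.3)
    f0=get_obs()["wrist_force"][2]
    for sx,sy in((0,0),(.002,0),(-.002,0),(0,.002),(0,-.002),(.002,.002),(-.002,-.002),(.002,-.002),(-.002,.002)):
        z=H+.012;hit=False
        bot.servo_line([p[0]+sx,p[1]+sy,z],velocity=.05)
        while z>H+.0005:
            z-=.002;bot.servo_line([p[0]+sx,p[1]+sy,z],velocity=.03);bot.dwell(.1);df=get_obs()["wrist_force"][2]-f0
            if df>6: hit=True;break
        print("shift",sx,sy,"z-H",round(z-H,4),"df",round(df,1))
        if not hit or z<H+.0045: break
    hand.move_gripper(w);bot.servo_line([p[0]+sx,p[1]+sy,H+.12],velocity=.2);print("t",get_obs()["time_s"])
E
python3 - <<'E'
from h import *
o=get_obs();d=R.from_quat(o["orientation"]).as_matrix().T@np.array([.573-.5724,.233-.2347,0]);print(d)
t=inw(.051,.096)
place((.051,.096),best([*t,.16],WARM[2]),d,.052)
hand.move_gripper(.085)
x=np.array([.4286,.3585,-.425])
bot.reach([*x[:2],.2],best([*x[:2],.2],x[2]));r=shot("wrist","p_trap");v,e=locate(r,"trap",x);print(v,e)
np.save("ptrap.npy",r,allow_pickle=True)
im=r["frame"].copy()
for m,c in((v,(255,0,0)),):
    cv2.polylines(im,[np.int32(proj(r,np.c_[MOD["trap"]@R.from_euler('z',m[2]).as_matrix()[:2,:2].T+m[:2],np.full(4,.03)])*8)],True,c,1,cv2.LINE_AA,3)
T=shot("top");np.save("t2.npy",T,allow_pickle=True)
cv2.imwrite("pics/m2.png",np.hstack([im[100:340,160:480],cv2.resize(T["frame"][150:260,290:430],(320,240))[:, :]])[:,:,::-1])
E
```

```text
[ 1.71157270e-03  1.90527653e-07 -5.66143835e-04]
shift 0 0 z-H 0.006 df 8.1
shift 0.002 0 z-H 0.006 df 8.1
shift -0.002 0 z-H 0.006 df 7.5
shift 0 0.002 z-H -0.0 df 7.9
t 18.2083
[ 0.42930885  0.36125088 -0.42720507] 0.0005620874416234008
```

View pics/m2.png

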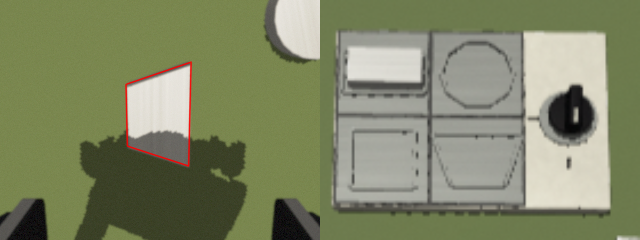

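The overlay fits the trapezoid, and the top crop shows the oblong in its nest (it took a 2 mm shift). Next, the trapezoid.

```bash
sed -i 's/^WARM=np.array(\[.6333,-.0825,.089\])/WARM=np.array([.6333,-.0812,.089])/' h.py
python3 - <<'E'
from h import *
def grab(v):
    bot.reach([v[0],v[1],.12],best([v[0],v[1],.2],v[2]));bot.servo_line([v[0],v[1],.031],velocity=.1)
    hand.move_gripper(.03,40);bot.servo_line([v[0],v[1],.15],velocity=.15);o=get_obs();print("w",o["gripper_width"].round(4));return o["orientation"]
q0=grab((.429,.3597,-.427))
# is the jaw z axis along trapezoid +x ?
jz=R.from_quat(q0).as_matrix()[:,2];s=jz[0]*np.cos(-.427)+jz[1]*np.sin(-.427);print("s",s)
place((-.051,-.006),down(WARM[2]+(0 if s>0 else np.pi)),np.zeros(3),.062)
hand.move_gripper(.085)
x=np.array([.570,.381,0.2]);bot.reach([*x[:2],.2],best([*x[:2],.2],x[2]));r=shot("wrist","p_disc");v,e=locate(r,"disc",x);print(v,e)
T=shot("top");np.save("t3.npy",T,allow_pickle=True);print(locate(T,"disc",x))
cv2.imwrite("pics/m3.png",np.hstack([r["frame"][100:340,160:480],cv2.resize(T["frame"][150:260,290:430],(320,240))])[:,:,::-1])
E
```

```text
Traceback (most recent call last):
AttributeError: 'float' object has no attribute 'round'
```

```bash
cat > s3.py <<'E'
from h import *
o=get_obs();print("w",o["gripper_width"]);q0=o["orientation"]
jz=R.from_quat(q0).as_matrix()[:,2];s=jz[0]*np.cos(-.427)+jz[1]*np.sin(-.427);print("s",s)
place((-.051,-.006),down(WARM[2]+(0 if s>0 else np.pi)),np.zeros(3),.062)
hand.move_gripper(.085)
x=np.array([.570,.381,0.2]);bot.reach([*x[:2],.2],best([*x[:2],.2],x[2]));r=shot("wrist","p_disc");v,e=locate(r,"disc",x);print(v,e)
T=shot("top");np.save("t3.npy",T,allow_pickle=True);print(locate(T,"disc",x))
cv2.imwrite("pics/m3.png",np.hstack([r["frame"][100:340,160:480],cv2.resize(T["frame"][150:260,290:430],(320,240))])[:,:,::-1])
E
python3 s3.py
```

```text
w 0.048954994739954454
s 0.9999997860906225
shift 0 0 z-H -0.0 df 7.4
t 29.2
[0.56880122 0.38374573 0.2       ] 0.034087829291820526
(array([0.56885672, 0.38061738, 0.2       ]), 0.03441363200545311)
```

View pics/m3.png

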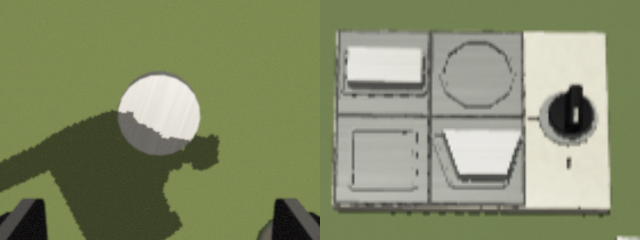

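The trapezoid seated at the first try. Disc next, then a close look at the straightedge.

```bash
cat > s4.py <<'E'
from h import *
v=(.5688,.382,.2)
bot.reach([v[0],v[1],.12],best([v[0],v[1],.2],v[2]));bot.servo_line([v[0],v[1],.031],velocity=.1)
hand.move_gripper(.04,40);bot.servo_line([v[0],v[1],.15],velocity=.15);print("w",get_obs()["gripper_width"])
t=inw(.051,-.006);place((.051,-.006),best([*t,.16],WARM[2]),np.zeros(3),.078)
p=[.50,-.352,.25];bot.reach(p,best(p,.066));r=shot("wrist","se1");np.save("se1.npy",r,allow_pickle=True)
T=shot("top","t4");np.save("t4.npy",T,allow_pickle=True);np.save("s4.npy",shot("side"),allow_pickle=True)
cv2.imwrite("pics/m4.png",np.vstack([r["frame"],cv2.resize(T["frame"][150:210,290:450],(640,240))])[:700:,:][:,:,::-1][:, :][::1] if 0 else np.hstack([cv2.resize(r["frame"][40:400],None,fx=.75,fy=.75,interpolation=3),cv2.resize(T["frame"][150:285,290:430],(280,270))])[:,:,::-1])
print(get_obs()["time_s"],get_obs()["orientation"])
E
python3 s4.py
```

```text
w 0.06405957483930864
shift 0 0 z-H -0.0 df 10.3
t 40.2167
41.625 [-0.51656482  0.48303054 -0.48262624  0.5166374 ]
```

View pics/m4.png

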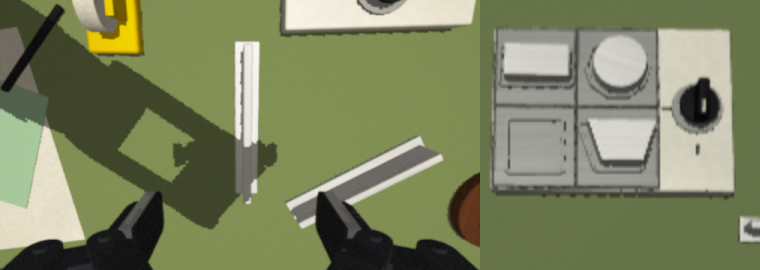

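All three forms look seated, no square is present, and the straightedge is in view at about x 236–259 of this composite. I'll enlarge it.

Run:
```python
from h import *
r=np.load("se1.npy",allow_pickle=True).item()
cv2.imwrite("pics/se1c.png",cv2.resize(r["frame"][85:325,290:380],None,fx=2.5,fy=2.5,interpolation=2)[:,:,::-1])
g=cv2.cvtColor(r["frame"],7)
for y in(110,150,190,210): print(y,g[y,305:355].tolist())
```

```text
110 [133, 135, 136, 133, 132, 130, 117, 123, 191, 235, 241, 242, 244, 244, 239, 215, 146, 114, 115, 135, 183, 220, 234, 236, 237, 237, 237, 239, 239, 233, 223, 220, 233, 243, 244, 244, 245, 245, 245, 240, 212, 149, 131, 131, 131, 133, 133, 135, 135, 135]
150 [131, 134, 132, 133, 129, 131, 132, 145, 184, 226, 236, 239, 240, 238, 213, 145, 116, 115, 117, 140, 184, 217, 229, 233, 233, 232, 232, 233, 232, 225, 214, 223, 239, 242, 242, 242, 242, 243, 241, 221, 160, 135, 134, 132, 135, 133, 133, 132, 132, 134]
190 [132, 134, 132, 133, 135, 133, 128, 128, 166, 218, 235, 238, 240, 240, 237, 228, 190, 136, 120, 146, 190, 219, 227, 231, 231, 233, 231, 231, 228, 221, 207, 219, 237, 241, 242, 241, 241, 239, 228, 188, 143, 132, 133, 131, 134, 131, 133, 134, 134, 135]
210 [134, 135, 131, 134, 133, 134, 133, 142, 176, 217, 234, 237, 238, 238, 238, 236, 210, 145, 120, 149, 189, 220, 227, 229, 231, 232, 230, 228, 224, 218, 214, 227, 237, 240, 242, 240, 239, 235, 216, 159, 133, 133, 135, 131, 135, 133, 136, 134, 134, 133]
```

View pics/se1c.png

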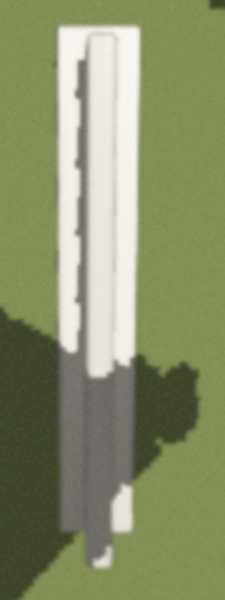

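Run:
```python
from h import *
r=np.load("se1.npy",allow_pickle=True).item()
raw=lambda c:(np.array(c,float)+.5)/2.5-.5+(290,85)
b=raw([[59,26],[140,26],[132,532],[61,532]]);k=raw([[88,35],[114,35],[110,567],[86,567]])
B=np.array([[-1,1],[1,1],[1,-1],[-1,-1]])
def f(v,zt=None):
    A=R.from_euler('z',v[2]).as_matrix()[:2,:2]
    z=v[3] if len(v)>3 else .05
    return np.r_[(proj(r,np.c_[(B*(.015,.1))@A.T+v[:2],np.full(4,.006)])-b).ravel(),(proj(r,np.c_[(B*(.005,.095))@A.T+v[:2],np.full(4,z)])-k).ravel()]
for x0 in((.5,-.35,.06),(.5,-.35,.06,.05)):
    s=least_squares(f,x0);print(s.x.round(4),s.fun.round(1))
t=np.load("t4.npy",allow_pickle=True).item()
c=ray(t,quad(t,(461,265)),.006)[:,:2].astype(np.float32);print(cv2.minAreaRect(c))
```

```text
[ 0.5095 -0.3523  0.0679] [-0.7  0.4 -0.1  0.3 -0.2  0.1 -0.3  0.2 -0.7 -1.2  1.4 -1.3  0.8  1.2
 -0.3  1.2]
[ 0.5096 -0.3526  0.0679  0.0467] [-0.6  0.6 -0.   0.6 -0.2  0.3 -0.3  0.4 -0.7 -0.6  1.3 -0.6  0.7 -0.2
 -0.3 -0.2]
((0.5073567032814026, -0.3188035786151886), (0.03204271197319031, 0.1334550529718399), 3.7732362747192383)
```

```bash
cat > s5.py <<'E'
from h import *
hand.move_gripper(.045,60)
v=(.5095,-.3525,.068);q=best([*v[:2],.2],v[2]);bot.reach([*v[:2],.13],q)
bot.servo_line([*v[:2],.053],velocity=.1);hand.move_gripper(.003,60);print("w",get_obs()["gripper_width"])
bot.servo_line([*v[:2],.11],velocity=.15)
jz=R.from_quat(q).as_matrix()[0,2]
q2=down(WARM[2]+(0 if jz>0 else np.pi))
u=np.array([np.cos(WARM[2]),np.sin(WARM[2])])
p=inw(-.124,0);bot.servo_line([*p,.11],ori=q2,velocity=.15);bot.servo_line([*p,.06],velocity=.1);bot.dwell(.3)
f0=get_obs()["wrist_force"];z=.06
while z>.0525:
    z-=.001;bot.servo_line([*p,z],velocity=.03);bot.dwell(.1);df=get_obs()["wrist_force"]-f0
    if df[2]>5:break
print("down z",z,df.round(1))
f0=get_obs()["wrist_force"]
for i in range(1,10):
    bot.servo_line([*(p+u*i*.001),z],velocity=.02);bot.dwell(.15);df=get_obs()["wrist_force"]-f0
    print(i,df.round(1),(df[:2]@u).round(1))
    if df[:2]@u<-12:break
print("push to warmer x",-.124+i*.001,get_obs()["position"].round(4),p+u*i*.001)
E
python3 s5.py
```

```text
w 0.008293745116753222
down z 0.05299999999999999 [-3.7  1.6 12.3]
1 [-3.1 -2.1  2.9] -3.3
2 [-6.1 -3.4  7. ] -6.4
3 [-6.2 -2.5  6.9] -6.4
4 [-7.3 -2.8  8. ] -7.5
5 [-5.4 -2.2  7.8] -5.6
6 [-5.8 -2.4  8.1] -6.0
7 [-6.7 -2.   8.1] -6.8
8 [-8.7 -3.8 11.8] -9.0
9 [-12.2  -3.6  17.1] -12.4
push to warmer x -0.11499999999999999 [ 0.5156 -0.0916  0.0539] [ 0.51875516 -0.09142149]
```

```bash
cat > s6.py <<'E'
from h import *
u=np.array([np.cos(WARM[2]),np.sin(WARM[2])]);p=inw(-.124,0)
for i in(10,11,12):
    bot.servo_line([*(p+u*i*.001),.053],velocity=.02);bot.dwell(.2);o=get_obs();print(i,o["wrist_force"].round(1),o["position"].round(4))
    if abs(o["wrist_force"][0])>28:break
hand.move_gripper(.022);o=get_obs();x,y=o["position"][:2]
bot.servo_line([x,y,.16],velocity=.1)
p=[.53,-.09,.3];bot.reach(p,best(p,WARM[2]+np.pi/2));r=shot("wrist","se2");print(get_obs()["joint_pos"].round(2))
np.save("se2.npy",r,allow_pickle=True)
E
python3 s6.py
```

```text
10 [-17.2  -3.6  28.7] [ 0.516  -0.0916  0.054 ]
11 [-20.   -4.9  32.1] [ 0.5163 -0.0916  0.054 ]
12 [-23.   -5.5  36.8] [ 0.5165 -0.0916  0.054 ]
[-0.17  0.17  1.76  0.    1.21  1.31]
```

View pics/se2.png

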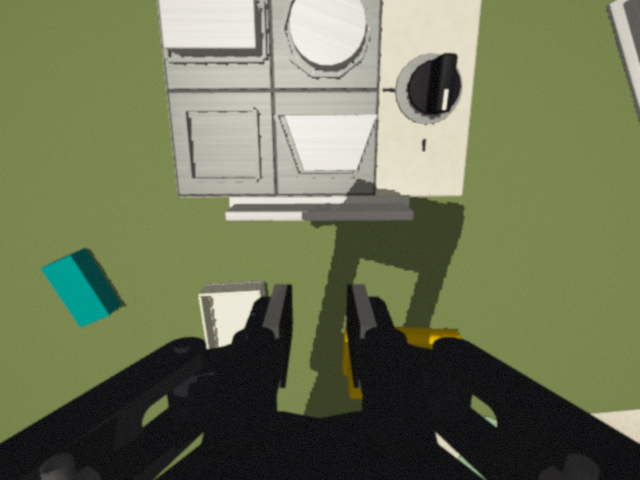

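Picture shows the straightedge flush and parallel to the front edge (columns 227–413 against a front edge of 178–463), with the forms seated. Knob next: ring centre at (428,89).

Run:
```python
from h import *
L=lambda n:np.load(n+".npy",allow_pickle=True).item()
w1,w2,t=L("w1"),L("se2"),L("t4")
def tow(X):
    c,s=np.cos(WARM[2]),np.sin(WARM[2]);d=X[:,:2]-WARM[:2];return np.c_[d@[c,s],d@[-s,c]]
for r,p in((w1,(411.6,114.3)),(w2,(428.3,89))):
    X=ray(r,p,.031);print(X.round(4),tow(X).round(4))
p=[*ray(w1,(411.6,114.3),.031)[0,:2],.25]
bot.reach(p,best(p,WARM[2]+np.pi/2));r=shot("wrist","k1");np.save("k1.npy",r,allow_pickle=True)
cv2.imwrite("pics/k1c.png",cv2.resize(r["frame"][60:300,180:460],None,fx=2.5,fy=2.5,interpolation=2)[:,:,::-1]);print(get_obs()["joint_pos"].round(2),p,get_obs()["time_s"])
```

```text
[[ 0.6443 -0.1858  0.031 ]] [[ 0.0016 -0.1051]]
[[ 0.6443 -0.1855  0.031 ]] [[ 0.0017 -0.1049]]
[-0.28  0.42  1.53  0.    1.19  1.2 ] [np.float64(0.6442695407021598), np.float64(-0.18577103290558572), 0.25] 58.375
```

View pics/k1c.png

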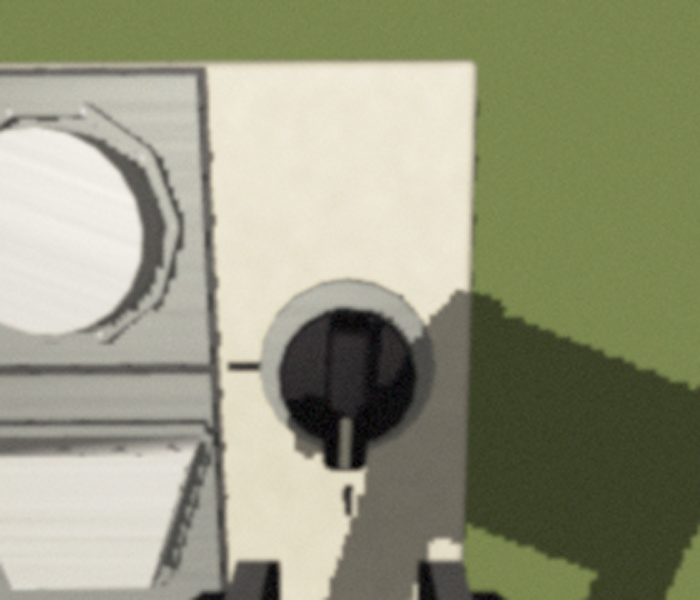

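The knob bar stands along the warmer's x with its white mark at (345,445); the ring centre is (348,365), so the angle is about 0. I'll grip across the bar, press and turn.

```bash
cat > s7.py <<'E'
from h import *
c=np.array([.6443,-.1857]);a0=WARM[2]+np.pi/2
ok=[k for k in(0,np.pi) if all((j:=kinematics.solve_ik([*c,.07],down(a0+k-s))) is not None for s in(0,.8,1.55))]
js=[[kinematics.solve_ik([*c,.07],down(a0+k-s))[5].round(2) for s in(0,.8,1.55)] for k in ok];print(js)
k=ok[int(np.argmin([np.abs(j).max() for j in js]))]
hand.move_gripper(.04,50);bot.reach([*c,.15],down(a0+k));bot.servo_line([*c,.076],velocity=.08);bot.dwell(.3)
f0=get_obs()["wrist_force"];hand.move_gripper(.005,50);o=get_obs();print("w",o["gripper_width"],(o["wrist_force"]-f0).round(1),o["position"].round(4))
z0=o["position"][2];z=.076
while z>.060:
    z-=.001;bot.servo_line([*c,z],velocity=.03);bot.dwell(.1);o=get_obs();df=o["wrist_force"]-f0
    if df[2]>14 :break
print("pressed",z,(z0-o["position"][2]).round(4),df.round(1))
if z0-o["position"][2]>.0075:
    for s in np.arange(.15,1.51,.15):
        bot.reach([*c,z],down(a0+k-s));o=get_obs();print(round(s,2),(o["wrist_force"]-f0).round(1),o["ft_torque"].round(2),(z0-o["position"][2]).round(4))
    np.save("k.npy",[k,z])
E
python3 s7.py
```

```text
[[np.float64(-1.94), np.float64(-1.14), np.float64(-0.39)], [np.float64(1.2), np.float64(2.0), np.float64(2.75)]]
w 0.013055301712048 [-2.3  4.9  2. ] [ 0.6442 -0.1852  0.0761]
pressed 0.06499999999999999 0.0089 [-8.5  8.2 22.1]
0.15 [-8.7  8.2 21.3] [ 1.32  1.41 -0.07] 0.009
0.3 [-8.8  9.4 21.8] [ 1.35  1.44 -0.02] 0.009
0.45 [-8.8  8.4 21.3] [ 1.32  1.39 -0.09] 0.0089
0.6 [-8.3  9.7 22.9] [ 1.34  1.43 -0.01] 0.009
0.75 [-8.7  8.9 21.5] [ 1.39  1.4  -0.03] 0.009
0.9 [-8.   9.2 21.5] [ 1.32  1.3  -0.08] 0.0089
1.05 [-7.7  8.4 22.1] [ 1.3   1.42 -0.04] 0.009
1.2 [-8.1  8.5 21.2] [ 1.38  1.33 -0.02] 0.009
1.35 [-8.7  9.5 22.2] [ 1.36  1.44 -0.05] 0.009
1.5 [-7.9  9.2 21.1] [ 1.41  1.44 -0.01] 0.0089
```

```bash
cat > s8.py <<'E'
from h import *
c=np.array([.6443,-.1857]);k,z=np.load("k.npy");a=WARM[2]+np.pi/2+k-1.54
bot.reach([*c,z],down(a));print(get_obs()["ft_torque"].round(2))
bot.servo_line([*c,.076],velocity=.03);bot.dwell(.3);print(get_obs()["wrist_force"].round(1),get_obs()["position"].round(4))
hand.move_gripper(.035);bot.servo_line([*c,.2],velocity=.1);hand.move_gripper(.085)
p=[.56,-.09,.36];bot.reach(p,best(p,WARM[2]+np.pi/2));bot.dwell(.3);r=shot("wrist","end");np.save("end.npy",r,allow_pickle=True);s=shot("side")
cv2.imwrite("pics/endc.png",np.vstack([cv2.resize(r["frame"][0:270,150:490],(680,540))]) [:,:,::-1]);cv2.imwrite("pics/ends.png",cv2.resize(s["frame"][200:345,285:460],None,fx=4,fy=4,interpolation=2)[:,:,::-1])
print(get_obs()["time_s"])
E
python3 s8.py
```

```text
[ 1.42  1.42 -0.04]
[-0.5  4.9  2.9] [ 0.6442 -0.185   0.0759]
74.85
```

View pics/endc.png

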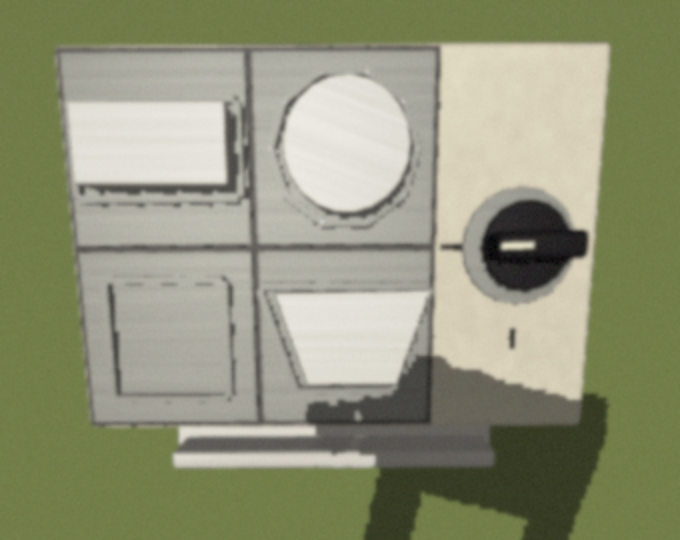

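View pics/ends.png

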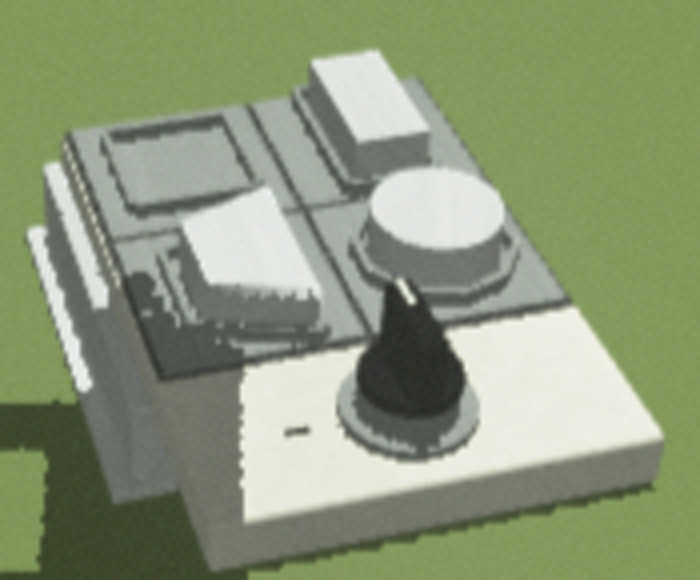

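Knob turned a quarter, with its mark toward +y. All parts look in place. One numeric check of the forms at their expected top height, to catch one sitting on a rib.

```bash
sed -i 's/def locate(r,name,x0):/def locate(r,name,x0,z=.03):/; s/x0\[1\],.03\]\])\[0\]/x0[1],z]])[0]/; s/X=ray(r,k,.03)/X=ray(r,k,z)/; s/k=quad(r,s);X/k=quad(r,s,T);X/; s/^def locate/T=88\ndef locate/' h.py
python3 - <<'E'
import h;from h import *
e=np.load("end.npy",allow_pickle=True).item();t=shot("top")
c,s=np.cos(WARM[2]),np.sin(WARM[2])
h.T=200
for n,m in(("oblong",(.051,.096)),("disc",(.051,-.006)),("trap",(-.051,-.006))):
    x=np.r_[inw(*m),WARM[2]]
    for r in(e,t):
        v,er=locate(r,n,x,.063);d=v[:2]-x[:2];print(n,"offset in warmer frame mm",(1e3*np.array([c*d[0]+s*d[1],-s*d[0]+c*d[1]])).round(1),"yaw",(v[2]-WARM[2]).round(3),"err",er.round(4))
o=get_obs();print(o["time_s"],o["wrist_force"].round(1))
E
```

```text
oblong offset in warmer frame mm [ 1.  -0.5] yaw -0.002 err 0.0011
oblong offset in warmer frame mm [-151.7   -8.3] yaw 0.02 err 0.6441Traceback (most recent call last):
  File "<stdin>", line 8, in <module>
AttributeError: 'float' object has no attribute 'round'
```

Run:
```python
import h;from h import *
e=np.load("end.npy",allow_pickle=True).item();h.T=200
for n,m in(("disc",(.051,-.006)),("trap",(-.051,-.006))):
    x=np.r_[inw(*m),WARM[2]];h.T=200 if n=="disc" else 175
    v,er=locate(e,n,x,.063);print(n,(1e3*(v[:2]-x[:2])).round(1),v[2]-WARM[2],er)
hand_in()
```

```text
disc [ 0.1 -0.1] 0.0 0.03221861273050308
trap [ 3.8 -3. ] 0.013376174639265895 0.0004149088230901132
the job is handed in; nothing more can be done
```

The job is handed in at about 75 s of robot time, and by my last checks every step was met; the hand-in gives no verdict.

- **Forms:** The oblong, trapezoid and disc are seated in their own nests; there was no square on the bench. The oblong caught on a rib at first and dropped in after a 2 mm shift. The trapezoid and disc went in first time.
- **Straightedge:** I took the one nearest the base and pushed it against the plate's front edge until I felt contact. The pictures show it flush, parallel and inside both ends.
- **Knob:** It was pressed 8.9 mm in, turned about 1.54 rad with almost no torque, and let up again. The last pictures show the white mark a quarter turn on, towards +y.
- **Look-alikes and bystanders:** I did not touch the jar, box, tape stand, turquoise block or the other straightedge.

**Last checks:** I measured the form centres from the final wrist picture.

| Form | Offset from nest centre |
|---|---|
| oblong | about 1 mm |
| disc | about 0.1 mm |
| trapezoid | about 4.8 mm |

- **Trapezoid:** Its offset is within the 7 mm limit but larger than the roughly 3 mm of play. Part of it may be measuring error, because its edge lay close to a shadow. Its lowering reached floor height.
- **Failed check:** The cross-check from the top camera failed because it picked out the wrong area, so I ignored it.
- **Heights:** Heights measured from two views came out lower than the text: 19 to 26 mm against 30 mm for the forms, and 21 mm against 30 mm for the plate. I used the text's heights, and the contacts while placing agreed with them.

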